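Fasten a dry-goods dispenser's lid and hold its spring gate at the portion mark

TASK

The washed, empty dry-goods dispenser is going back into service. First fasten its shut lid by swinging the black turnbutton on the front flange right round until it points straight back over the lid, then pull the spring-loaded gate out by its upright black knob until the white pointer stands level with the red marker on the rail. Keep hold of the gate there, because it springs shut when let go: finish while still holding it with the fingers at the marker, so that a colleague can brush out the outlet, and leave the pan, jars, scoop and other things around it where they stand.

Things in the scene. Friction and masses are not known exactly. Their poses are not given: they have to be found in the camera images.
- dispenser: Fixed steel dry-goods dispenser on legs. Origin on the table under the hopper's middle; x to its back, -x to its front (gate knob side), z up. Hopper 180 (x) x 170 (y) mm, 286 mm high: front wall at x = -90 mm; at its top a flange (top 286 mm up) reaches x = -122 mm. The gate's two rails, 70 mm apart, tops 112 mm up, run from the hopper to x = -255 mm. Place and yaw vary.
- lid (a joint): The hopper's flat steel lid, hinged at the back, shut at 0 rad already (grows as it opens upward); leave it shut. Its top is 290 mm above the table (a 2 mm raised panel within), its front edge at dispenser x = -92 mm; a low bow handle stands on it at dispenser x = +24 mm, top 312 mm up.
- turnbutton (a joint): Turn of the turnbutton about its upright pivot, rad. 0: arm along the front edge, pointing to dispenser +y. Grows clockwise seen from above; at pi/2 (its stop) the arm points straight back (dispenser +x) over the lid: fastened. Starts unfastened between -0.35 and 0.1 (negative: swung out in front; stop at -0.5). Stays where left, friction about 0.05 N m.
- turnbutton_pivot (a point): On the turnbutton's pivot axis, half-way up the arm, 307 mm above the table, at dispenser x = -107 mm, y = 0. The turnbutton is a black plastic bar 12 mm wide, 22 mm high (top 318 mm up) and 70 mm long, reaching from 15 mm behind the pivot to 55 mm out along its arm; a short white line on top marks the arm.
- turnbutton_arm (a point): Point on the turnbutton's arm 40 mm out from the pivot, in the middle of its width and half-way up (307 mm above the table). Turns with it: its y axis points from the pivot out along the arm. A good place to pinch or push the arm.
- gate (a joint): How far the gate is pulled out, m. 0: shut; grows as the gate moves out to the dispenser's front (-x); stop at 0.085. A spring draws it shut: about 5 N when shut, 120 N/m more as it is drawn out (about 8 to 13 N at the marker), friction 0.5 N.
- gate_knob (a point): Middle of the gate's upright black knob: 24 mm diameter, 50 mm high, 106 to 156 mm above the table, this point 134 mm up. It stands near the outer end of the gate, a flat blue plastic tongue 58 mm wide (top 106 mm up). Gate shut: at dispenser x = -220 mm, y = 0, 98 mm in front of the flange. Moves with the gate.
- pointer (a point): Middle of the white pointer bar (5 mm wide, on the gate, over the rail on the dispenser's -y side, 95 mm behind the knob towards the hopper). With the gate shut it is at dispenser x = -125 mm, y = -38 mm, 115 mm up. Moves with the gate.
- mark (a point): Middle of the red marker, a saddle 12 mm wide clamped on the rail on the dispenser's -y side, this point 115 mm up, its axes as the dispenser's. It stands 30 to 60 mm in front (dispenser -x) of where the pointer is with the gate shut. The pointer is at the marker when both have the same dispenser x. Fixed.
- pan: Open steel pan, 176 x 108 x 65 mm, under the outlet. Origin under its middle. Bystander.
- jar_red: Spice jar with a red cap, 60 mm diameter, 85 mm high, beside the rails. Origin under its middle. Bystander.
- scoop: Aluminium scoop with a black handle, about 190 mm long, 34 mm high, lying beside the rails. Origin on the table where the bowl meets the handle. Bystander.
- jar_green: Green glass jar, 64 mm diameter, 100 mm high. Origin under its middle. Bystander.
- jug: Steel measuring mug, 84 mm diameter, 95 mm high. Origin under its middle. Bystander.
- shaker: Aluminium shaker, 60 mm diameter, 92 mm high. Origin under its middle. Bystander.
- oil: Amber oil bottle, 60 mm diameter, 170 mm high. Origin under its middle. Bystander.

How it is judged (in metres and radians):
On the way, in this order (a step that is already met when the one before it is completed fails the run):
1. the turnbutton points straight back over the shut lid (value of joint turnbutton above 1.35 rad and value of joint lid below 0.03 rad), for 0.2 s.
2. the gate is held by the fingers with its pointer at the red marker (x of pointer in the frame of mark between -0.006 and 0.006 m and contact force between the fingers and gate above 3 N), for 0.3 s.
At the end, for the whole second after the job is handed in: The turnbutton is turned to at least 1.35 rad (stop at pi/2) with the lid shut (below 0.03 rad), the white pointer is within 6 mm of the red marker along the rail, the fingers are still holding the gate (contact force above 3 N), and each of the seven bystanders is within 30 mm of where it stood (all of step 1 and all of step 2 and distance of each of pan, jar_red, scoop, jar_green, jug, shaker, oil from where it was at the start of the episode below 0.03 m); the arm keeps its last pose, push and grip.
It fails at once if a bystander is pushed more than 30 mm (distance of any of pan, jar_red, scoop, jar_green, jug, shaker, oil from where it was at the start of the episode above 0.03 m).
It fails at once if the lid is lifted (value of joint lid above 0.15 rad).
It also fails if it takes over 40 s, if anything falls off the work surface, if the arm or the gripper's body presses on something with over 40 N, if the wrist force passes 120 N, or if a joint passes its speed limit or range.

ROBOT

A 6-joint arm with a two-finger parallel gripper is mounted at the origin on the work surface. World frame = base frame: x ahead of the robot, y to its left, z up, the work surface at z = 0. Lengths are in mm, angles in rad, forces in N, time in s.
With the tool pointing down it reaches from about 350 to 875 mm from the base axis. Payload 4.2 kg.
Tool frame: the origin (TCP) lies at the very end of the fingers, on their centre line; the grasp point (between the pads) lies 19 mm behind it; z points along the fingers, y is the line along which they close (so a half turn about z gives the same grasp; the last joint's range is limited). The gripper opens to 85 mm and grips with 20 to 120 N. Pads are 22 mm wide; open, the fingers measure 114 mm over their backs; the gripper's body (76 mm by 85 mm) begins 54 mm behind the grasp point. The pads swing forward as they close: fully open they stand 13 mm farther back than shut.
Start: joints at [-0.857, 0.385, 0.008, 0, -1.194, -0.259], TCP at [274.563, -561.439, 209.712] pointing down, gripper open.
Joint ranges: [-3.14, 3.14], [-1.21, 2.06], [-1.07, 1.41], [-3.16, 2.05], [-2.99, -0.16], [-3.1, 3.1]. Speed limits (rad/s): [2.79, 2.79, 3.14, 3.14, 3.14, 3.14].

INTERFACE

Orientations are given as a unit quaternion [x, y, z, w].
In Python, from bench import arm, optics gives the robot as it stands. The module is installed in compiled form; this text tells all that it offers.
- The arm moves only by the tool step_arm, never from a script. Its argument "motion" is a list of rows, each an object with "dr": the turn, a rotation vector about the tool's x, y, z in units of 8 degrees (1.0 is 8 degrees), a list of three; "slide": the shift along the tool's x, y, z in mm, a list of three; "jaw": the finger opening in mm, from 0 to 85.4. A call has exactly 8 rows; each row is the pose to reach, as a shift and turn from the pose commanded when the call began, along the tool's axes at that moment; what a row does not reach only later rows make up. A row lasts 1/8 s, in which the tool goes at most 62.5 mm and 10.7 degrees, less where a joint would pass 70% of its speed; a pose out of reach is approached as far as the arm can. A call with a gripper value outside its range is refused whole. The fingers move at their own pace and stop on an object; the grip force is fixed at half the most. Time passes only in rows, so rows that repeat a pose let the fingers close, or fill a call up. It gives the time, the measured TCP pose, the force, the opening and the grip force at its end, in the units of the state.
- arm.read_state(): the state, without advancing time (a new reading comes with each control period).
- optics.get_image(name): name is "side" or "top"; returns the picture (480x640x3 uint8, blue, green, red); there is no depth.
- optics.camera_info(name): a dict with "camera_matrix" (3x3 intrinsics, pixels), "view" (4x4, takes a point from world to camera coordinates). Camera axes: x right, y up, looking along -z (the intrinsics and any distortion apply to the point x, -y, -z); pixel columns grow to the right and rows downward; lengths in mm; the calibration is good to about 2 mm. A picture is of the moment at which its call begins. camera_info takes no time and is no camera call.
- arm.job_done(): hands the job in; it is judged then, once.
The state is a dict: "clock": time; "joints": joint angles; "joint_vel": joint speeds; "joint_efforts": joint torques, N m; "position": TCP position; "ee_rot": TCP orientation; "contact_force": force on the tool from outside, world axes, zero at the start; "wrist_torque": the same for the moment, N m; "gripper_width": finger opening in mm; "grasp_force": force on a finger pad.
Only numpy, scipy, OpenCV 4.12 (cv2) and the standard library are available. Lean on these libraries where they do the work, as an engineer would, in place of code of your own. Each camera call takes 0.05 s, during which the arm holds its last target. There are 200 camera calls.

## Working session

There is one attempt and no reset: what is moved stays moved. The work goes in short steps, Python scripts to look and compute and a tool call to move; the robot and the scene stay as the last step left them, time stands still between calls to the robot, and variables do not carry over. Pictures are saved under pics/ and viewed, at most 10 in all, crops included, and the job is handed in when it is done.

Besides the shell and the picture viewer there is one more tool, called as a command line: name --argument value ..., lists and objects as JSON in quotes. step_arm: Moves the arm, as the interface text tells. Its arguments: {"type":"object","properties":{"motion":{"type":"array","items":{"type":"object","properties":{"dr":{"type":"array","items":{"type":"number"}},"slide":{"type":"array","items":{"type":"number"}},"jaw":{"type":"number"}}}}},"required":["motion"]}

```bash
mkdir -p pics; python3 - <<'E'
from bench import arm, optics
import cv2, numpy as np
for n in("side","top"):
    cv2.imwrite(f"pics/{n}0.png",optics.get_image(n)); c=optics.camera_info(n); print(n,c)
print(arm.read_state())
E
```

```text
side {'camera_matrix': array([[501.90395304,   0.        , 327.75920453],
       [  0.        , 501.90395304, 242.42511333],
       [  0.        ,   0.        ,   1.        ]]), 'view': array([[-5.37117435e-01,  8.43349953e-01, -1.63008573e-02,
         2.76884979e+02],
       [-5.64327428e-01, -3.44914603e-01,  7.50045646e-01,
         1.78817446e+02],
       [ 6.26928556e-01,  4.12061614e-01,  6.61185157e-01,
        -1.81050775e+03],
       [ 0.00000000e+00,  0.00000000e+00,  0.00000000e+00,
         1.00000000e+00]])}
top {'camera_matrix': array([[485.2490993 ,   0.        , 322.92911257],
       [  0.        , 485.2490993 , 239.07999044],
       [  0.        ,   0.        ,   1.        ]]), 'view': array([[ 2.62872515e-03, -9.99821371e-01, -1.87167408e-02,
         3.74661919e+01],
       [ 9.85222660e-01, -6.15984225e-04,  1.71277350e-01,
        -5.71562152e+02],
       [-1.71258284e-01, -1.88903983e-02,  9.85045051e-01,
        -1.20498097e+03],
       [ 0.00000000e+00,  0.00000000e+00,  0.00000000e+00,
         1.00000000e+00]])}
{'clock': 0.1, 'joints': array([-8.57416336e-01,  3.85486022e-01,  6.78452409e-03, -4.49060432e-04,
       -1.19398827e+00, -2.58627222e-01]), 'joint_vel': array([ 3.28674781e-05, -3.55087175e-04,  4.04482256e-03,  1.87195116e-03,
        1.43602616e-04,  1.61128041e-04]), 'joint_efforts': array([-3.71170809e-04, -3.93319809e+01,  1.88929886e+01,  4.19789940e+00,
       -2.61039597e-03,  2.17812618e-05]), 'position': array([ 274.31822345, -560.96781302,  208.73370131]), 'ee_rot': array([-2.25341426e-01,  9.74279376e-01,  9.34577804e-04, -2.57674856e-04]), 'contact_force': array([-0.07930884,  0.90566418, -0.67404984]), 'wrist_torque': array([ 0.01426548, -0.0180069 ,  0.00571689]), 'grasp_force': 0.0, 'gripper_width': 85.28976477769069}
```

View pics/top0.png

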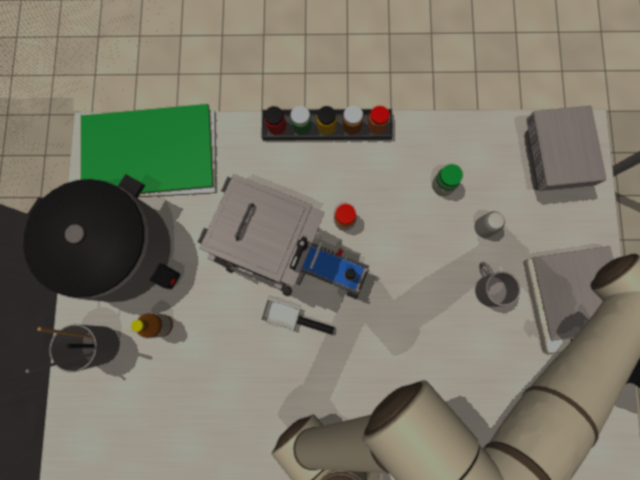

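View pics/side0.png

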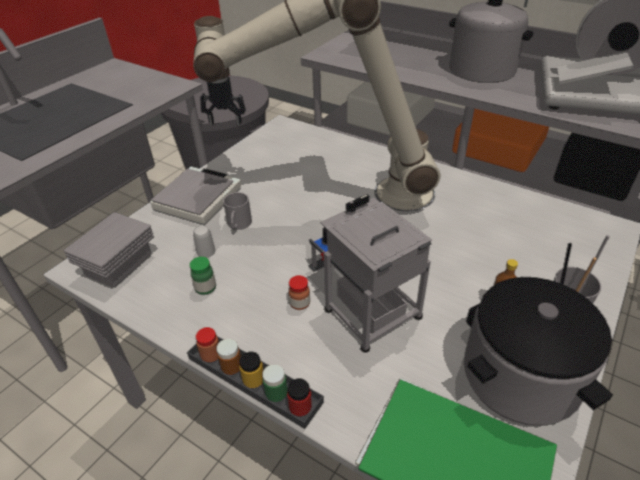

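Top view: dispenser lid around (262,230), turnbutton about (300,252), blue gate with knob about (350,273), red marker about (340,254). Side view: turnbutton about (357,204). I'll zoom in.

```bash
cat > h.py <<'E'
from bench import arm, optics
import numpy as np
def K(n): c=optics.camera_info(n); return np.array(c["camera_matrix"]),np.array(c["view"])
def proj(n,p):
    k,v=K(n); q=v[:3,:3]@np.asarray(p,float)+v[:3,3]; u=k@np.array([q[0],-q[1],-q[2]]); return u[:2]/u[2]
def ray(n,u,z):
    k,v=K(n); d=np.linalg.inv(k)@np.array([u[0],u[1],1.]); d=np.array([d[0],-d[1],-d[2]])
    R,t=v[:3,:3],v[:3,3]; o=-R.T@t; d=R.T@d; return (o+d*(z-o[2])/d[2])
E
python3 - <<'E'
import cv2
i=cv2.imread("pics/top0.png"); cv2.imwrite("pics/c1.png",cv2.resize(i[165:315,190:390],None,fx=4,fy=4,interpolation=cv2.INTER_CUBIC))
from h import *
for n,u,z in[("knob",(350,273),156),("mark",(340,254),118),("tb",(300,252),318)]:print(n,ray("top",u,z))
E
```

```text
knob [472.69932668 -27.35358679 156.        ]
mark [522.84861653  -4.81735548 118.        ]
tb [498.45490228  79.07951329 318.        ]
```

View pics/c1.png

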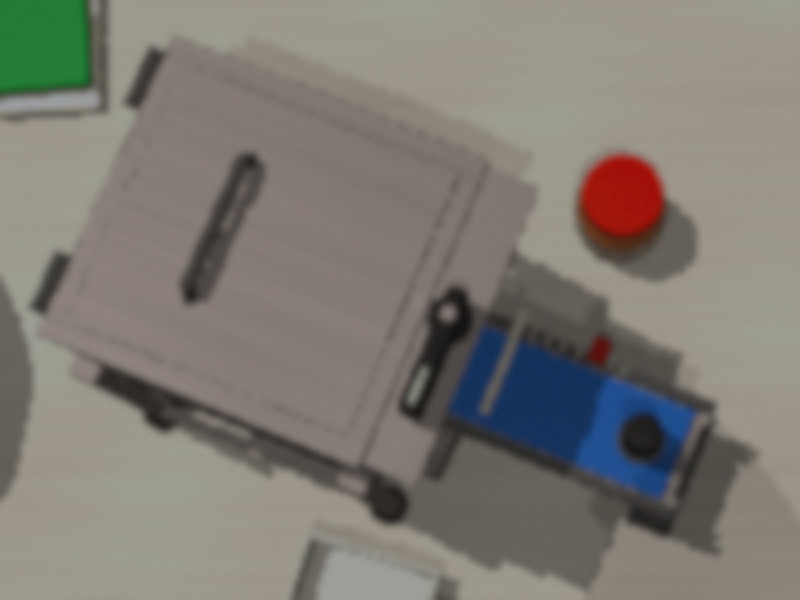

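Crop (÷4 + (190,165)): pivot about (452,308), arm tip about (412,412), knob top (643,436), flange front corners (537,188)/(405,487), marker (600,350), white pointer bar from (522,315) to (487,412).

```bash
cat >> h.py <<'E'
def Rz(a): return np.array([[np.cos(a),-np.sin(a),0],[np.sin(a),np.cos(a),0],[0,0,1]])
def disp(D,p): return Rz(D[2])@np.array(p,float)+[D[0],D[1],0]
E
python3 - <<'E'
from h import *
from scipy.optimize import least_squares
c=lambda x,y:np.array([190+x/4,165+y/4])-.375
k=ray("top",c(643,436),156);p=ray("top",c(452,308),318);f1=ray("top",c(537,188),286);f2=ray("top",c(405,487),286)
fd=np.arctan2(*(f1-f2)[[1,0]]) ; print(k,p,f1,f2,np.linalg.norm(f1-f2), "kp dist",np.linalg.norm((k-p)[:2]),"yaw kp",np.arctan2(*(p-k)[[1,0]]),"yaw fl",fd+np.pi/2)
t=ray("top",c(412,412),318);a=t-p
obs=[(c(643,436),(-220,0,156)),(c(452,308),(-107,0,318)),(c(522,315),(-125,-38,115)),]
hf=np.linalg.norm(f1-f2)/2
obs+=[(c(537,188),(-122,-hf,286)),(c(405,487),(-122,hf,286))]
r=least_squares(lambda D:np.concatenate([proj("top",disp(D,q))-u for u,q in obs]),[550,150,1.2]);D=r.x
print("D",D,r.fun.reshape(-1,2))
yaw=D[2]
print("arm angle",yaw+np.pi/2-np.arctan2(a[1],a[0]),np.linalg.norm(a))
for u in [(600,350),(522,315),(505,362)]:
    w=ray("top",c(*u),118); print(u,Rz(yaw).T@(w-[D[0],D[1],0]))
# side-view check of predicted pivot & knob
print("side pivot",proj("side",disp(D,(-107,0,318))),"knob",proj("side",disp(D,(-220,0,156))),"flange",proj("side",disp(D,(-122,-hf,286))))
E
python3 - <<'E'
import cv2
i=cv2.imread("pics/side0.png"); cv2.imwrite("pics/c2.png",cv2.resize(i[185:305,295:445],None,fx=5,fy=5,interpolation=cv2.INTER_CUBIC))
E
```

```text
[471.23848597 -28.21712412 156.        ] [519.66983184  73.98857172 318.        ] [589.2854026   31.67035229 286.        ] [431.64312972  99.26024898 286.        ] 171.52107839279572 kp dist 113.09995369219573 yaw kp 1.1282773017617924 yaw fl 1.1657495504563586
D [560.89412507 174.75318768   1.15888981] [[-0.59323281 -0.67484882]
 [-1.34783493  0.78720628]
 [-0.56664361  1.54982264]
 [ 1.44421878 -0.62714015]
 [ 0.96658826 -0.88425125]]
arm angle -0.05760168211283734 56.38386262879213
(600, 350) [-177.12128157  -40.88537626  118.        ]
(522, 315) [-124.98672079  -41.64337402  118.        ]
(505, 362) [-127.1986127   -11.04610079  118.        ]
side pivot [351.21563825 202.67063085] knob [326.96298243 228.92057697] flange [319.3031015  222.11735742]
```

View pics/c2.png

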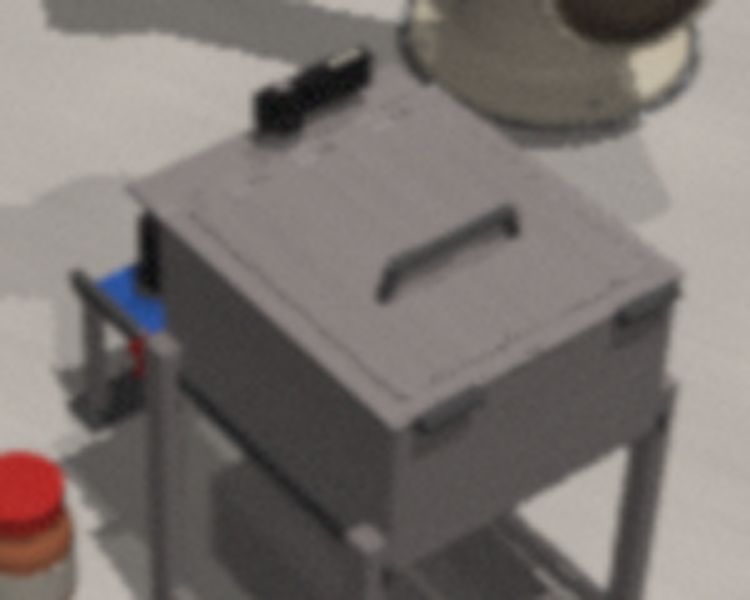

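Side crop: pivot at about (351,203) matches the prediction (351.2,202.7), so the pose fit holds: dispenser ≈ (561,175), yaw 1.159, arm about −0.06 rad, travel to the marker about 52 mm. Next I work out the moves.

```bash
cat >> h.py <<'E'
from scipy.spatial.transform import Rotation as Ro
D=np.array([560.9,174.75,1.159])
def plan(pts,yaw=D[2]):
    "pts in dispenser frame (x,y,z) -> tool slides; turn of tool y to dispenser x"
    s=arm.read_state(); R=Ro.from_quat(s["ee_rot"])
    T=Ro.from_matrix(np.c_[[np.sin(yaw),-np.cos(yaw),0],[np.cos(yaw),np.sin(yaw),0],[0,0,-1]])
    print("t",s["clock"],"dr",np.round(np.degrees((R.inv()*T).as_rotvec())/8,2),"disp tcp",np.round(Rz(D[2]).T@(s["position"]-[D[0],D[1],0]),1),"F",np.round(s["contact_force"],1),"w",round(s["gripper_width"],1),"g",round(s["grasp_force"],1))
    for p in pts: print(p,np.round(R.inv().apply(disp(D,p)-s["position"]),1))
E
python3 -c "
from h import *
plan([(-150,38,370),(-150,38,302)])"
```

```text
Traceback (most recent call last):
  File "h.py", line 16, in plan
    T=Ro.from_matrix(np.c_[[np.sin(yaw),-np.cos(yaw),0],[np.cos(yaw),np.sin(yaw),0],[0,0,-1]])
  File "scipy/spatial/transform/_rotation.pyx", line 1143, in scipy.spatial.transform._rotation.Rotation.from_matrix
ValueError: Non-positive determinant (left-handed or null coordinate frame) in rotation matrix 0: [[ 0.91640331  0.40025613  0.        ]
 [-0.40025613  0.91640331  0.        ]
 [ 0.          0.         -1.        ]].
```

```bash
sed -i 's/\[np.sin(yaw),-np.cos(yaw),0\]/[-np.sin(yaw),np.cos(yaw),0]/' h.py; python3 -c "
from h import *
plan([(-150,38,370),(-150,38,302)])"
```

```text
t 0.1 dr [ 0.01 -0.01  6.21] disp tcp [-788.9  -31.9  208.7] F [-0.1  0.9 -0.7] w 85.3 g 0.0
(-150, 38, 370) [-441.6  467.3 -160.4]
(-150, 38, 302) [-441.6  467.2  -92.4]
```

step_arm --motion '[{"slide": [0,0,-60],"dr": [0,0,0],"jaw": 60},{"slide": [-28,30,-110],"dr": [0,0,1],"jaw": 0},{"slide": [-68,72,-145],"dr": [0,0,2.2],"jaw": 0},{"slide": [-110,116,-160],"dr": [0,0,3.4],"jaw": 0},{"slide": [-152,160,-160],"dr": [0,0,4.6],"jaw": 0},{"slide": [-194,204,-160],"dr": [0,0,5.6],"jaw": 0},{"slide": [-236,248,-160],"dr": [0,0,6.2],"jaw": 0},{"slide": [-278,292,-160],"dr": [0,0,6.2],"jaw": 0}]'

```text
clock: 1.1
position: [393.7, -182.0, 369.5]
ee_rot: [0.204, 0.979, 0.0, -0.0]
contact_force: [1.1, -0.0, -0.4]
gripper_width: 0.1
grasp_force: 0.0
```

```bash
python3 -c "
from h import *
plan([(-150,38,370),(-150,38,302)])"
```

```text
t 1.1 dr [ 0. -0.  0.] disp tcp [-393.9   10.4  369.5] F [ 1.1 -0.  -0.4] w 0.1 g 0.0
(-150, 38, 370) [ 27.6 243.9  -0.4]
(-150, 38, 302) [ 27.6 243.8  67.6]
```

step_arm --motion '[{"slide": [4,45,0],"dr": [0,0,0],"jaw": 0},{"slide": [9,95,0],"dr": [0,0,0],"jaw": 0},{"slide": [15,145,0],"dr": [0,0,0],"jaw": 0},{"slide": [20,190,0],"dr": [0,0,0],"jaw": 0},{"slide": [25,225,0],"dr": [0,0,0],"jaw": 0},{"slide": [28,244,10],"dr": [0,0,0],"jaw": 0},{"slide": [28,244,35],"dr": [0,0,0],"jaw": 0},{"slide": [28,244,55],"dr": [0,0,0],"jaw": 0}]'

```text
clock: 2.1
position: [464.9, 50.7, 312.8]
ee_rot: [0.204, 0.979, -0.0, -0.001]
contact_force: [-0.4, 0.7, -0.3]
gripper_width: -0.0
grasp_force: 0.0
```

```bash
python3 - <<'E'
from h import *
import cv2
plan([(-150,38,302)])
a=optics.get_image("top")[200:320,240:400]; cv2.imwrite("pics/c3.png",cv2.resize(a,None,fx=5,fy=5,interpolation=cv2.INTER_CUBIC))
s=arm.read_state(); print("tcp px",proj("top",s["position"]),proj("side",s["position"]))
E
```

```text
t 2.1 dr [-0.01 -0.01  0.01] disp tcp [-152.1   38.3  312.8] F [-0.4  0.7 -0.3] w -0.0 g 0.0
(-150, 38, 302) [-0.4  2.1 10.8]
tcp px [314.28061801 269.78716335] [353.13401519 191.03140551]
```

View pics/c3.png

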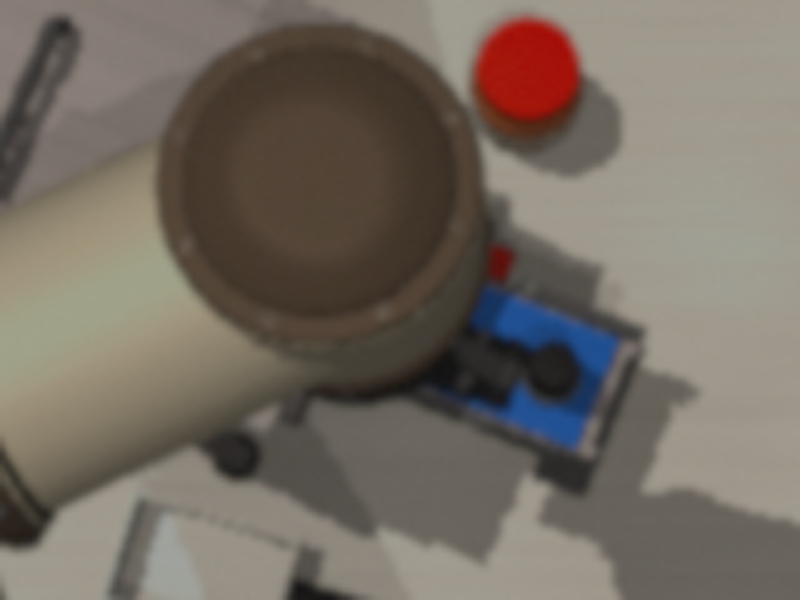

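The arm hides the turnbutton from above (marker at crop (500,262), knob at (550,370)), and the TCP pose agrees with the plan. I lower and push along the arc.

step_arm --motion '[{"slide": [0,2,11],"dr": [0,0,0],"jaw": 0},{"slide": [0,16,11],"dr": [0,0,0],"jaw": 0},{"slide": [0,26,11],"dr": [0,0,0],"jaw": 0},{"slide": [4,42,11],"dr": [0,0,0],"jaw": 0},{"slide": [2,59,11],"dr": [0,0,0],"jaw": 0},{"slide": [-7,74,11],"dr": [0,0,0],"jaw": 0},{"slide": [-15,80,11],"dr": [0,0,0],"jaw": 0},{"slide": [-17,82,11],"dr": [0,0,0],"jaw": 0}]'

```text
clock: 3.15
position: [514.7, 119.3, 303.1]
ee_rot: [0.204, 0.979, -0.0, -0.0]
contact_force: [-0.7, 0.3, 0.0]
gripper_width: 0.4
grasp_force: 0.0
```

```bash
python3 - <<'E'
from h import *
import cv2
plan([(-70,19.7,302)])
a=optics.get_image("side")[185:275,310:430]; cv2.imwrite("pics/c4.png",cv2.resize(a,None,fx=6,fy=6,interpolation=cv2.INTER_CUBIC))
for th in (1.3,1.57): print(th,[(proj("side",disp(D,(-107+r*np.sin(th),r*np.cos(th),318)))-[310,185])*6 for r in(0,55)])
E
```

```text
t 3.15 dr [-0.01 -0.    0.  ] disp tcp [-69.3  20.2 303.1] F [-0.7  0.3  0. ] w 0.4 g 0.0
(-70, 19.7, 302) [-0.5 -0.7  1.1]
1.3 [array([247.25680894, 106.03858999]), array([353.81321729, 157.97851897])]
1.57 [array([247.25680894, 106.03858999]), array([327.77358799, 173.40988621])]
```

View pics/c4.png

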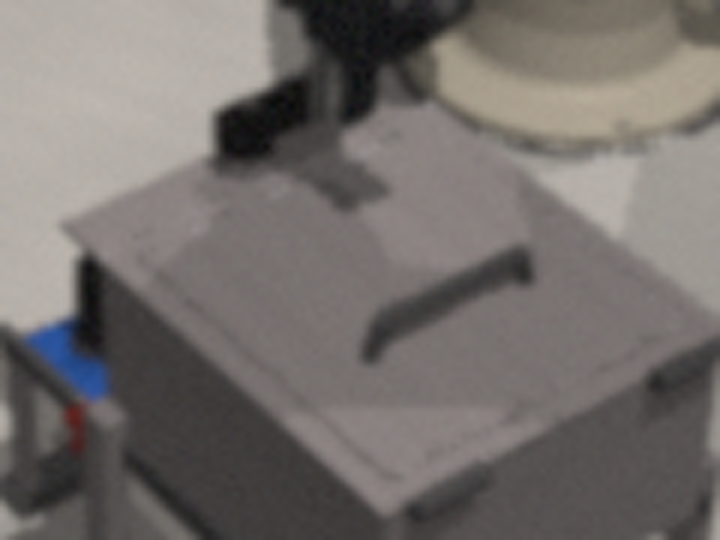

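The turnbutton seems unturned: the black bar still spans about (215,130) to (310,85), with the finger at about (335,130) behind it. I lift clear and check numerically.

step_arm --motion '[{"slide": [4,0,-10],"dr": [0,0,0],"jaw": 0},{"slide": [4,0,-35],"dr": [0,0,0],"jaw": 0},{"slide": [10,0,-60],"dr": [0,0,0],"jaw": 0},{"slide": [20,0,-80],"dr": [0,0,0],"jaw": 0},{"slide": [30,0,-90],"dr": [0,0,0],"jaw": 0},{"slide": [30,0,-90],"dr": [0,0,0],"jaw": 0},{"slide": [30,0,-90],"dr": [0,0,0],"jaw": 0},{"slide": [30,0,-90],"dr": [0,0,0],"jaw": 0}]'

```text
clock: 4.2
position: [486.3, 131.1, 392.8]
ee_rot: [0.204, 0.979, -0.001, -0.001]
contact_force: [-0.1, 0.0, -0.3]
gripper_width: 0.1
grasp_force: 0.0
```

```bash
python3 - <<'E'
from h import *
import cv2
plan([(-150,38,302)])
a=optics.get_image("side"); b=cv2.imread("pics/side0.png"); cv2.imwrite("pics/side1.png",a)
f=lambda i:cv2.resize(i[165:255,325:395],None,fx=5,fy=5,interpolation=cv2.INTER_CUBIC)
cv2.imwrite("pics/c5.png",np.hstack([f(b),f(a)]))
E
```

```text
t 4.2 dr [-0.01 -0.01  0.  ] disp tcp [-69.9  50.9 392.8] F [-0.1  0.  -0.3] w 0.1 g 0.0
(-150, 38, 302) [-12.9 -80.   90.9]
```

View pics/c5.png

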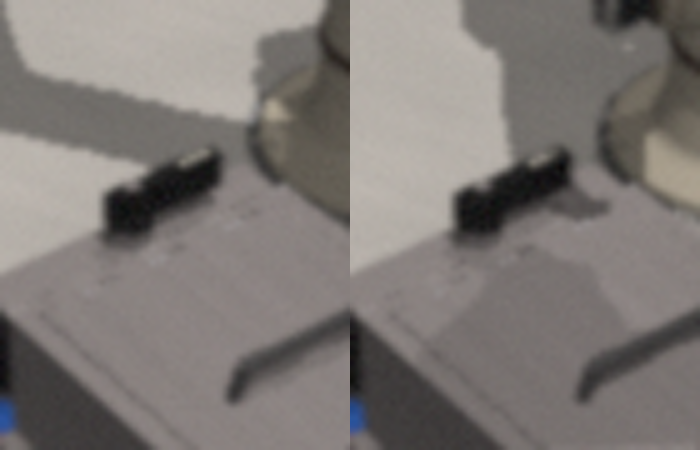

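The bar has not moved at all (same silhouette as before). I check where the fingertips really are against the reported TCP in the saved pictures.

```bash
python3 - <<'E'
from h import *
import cv2
c=cv2.imread("pics/c4.png")[0:330,150:480]
def mark(im,uv,col): cv2.drawMarker(im,tuple(int(round(v)) for v in uv),col,cv2.MARKER_CROSS,14,1)
for z,col in((303,(0,0,255)),(318,(0,255,0))):
    mark(c,(proj("side",disp(D,(-69.3,20.2,z)))-[310,185]+.5)*6-[150,0],col)
a=cv2.imread("pics/side1.png"); x0,y0=350,130
b=cv2.resize(a[y0:y0+55,x0:x0+70],None,fx=6,fy=6,interpolation=cv2.INTER_CUBIC)
s=arm.read_state()["position"]
for dz,col in((0,(0,0,255)),(15,(0,255,0))): mark(b,(proj("side",s+[0,0,dz])-[x0,y0]+.5)*6,col)
print("tcp side px",proj("side",s)); cv2.imwrite("pics/c6.png",np.hstack([c,b]))
E
```

```text
tcp side px [378.20256933 177.6717668 ]
```

View pics/c6.png

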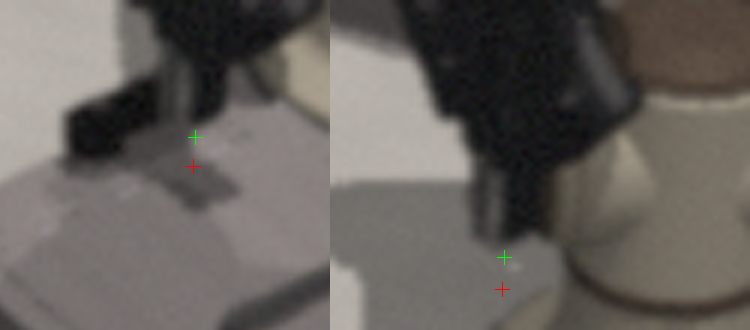

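The fingertips show about 8 px above the reported TCP (right panel: tip at about (505,240), cross at (502,289)), roughly 23 mm too high if it is height. I test whether it is height or a horizontal shift with the top view.

```bash
python3 - <<'E'
from h import *
import cv2
p=np.array([464.9,50.7,0])
for z in(312,450,550,600,650): print(z,proj("top",p+[0,0,z]))
a=cv2.imread("pics/c3.png") # wrist disc circle
g=cv2.GaussianBlur(cv2.cvtColor(a,cv2.COLOR_BGR2GRAY),(9,9),2)
c=cv2.HoughCircles(g,cv2.HOUGH_GRADIENT,1.5,200,param1=60,param2=40,minRadius=110,maxRadius=190)
print([(240+x/5,200+y/5,r/5) for x,y,r in c[0][:3]])
t=optics.get_image("top"); cv2.imwrite("pics/top1.png",t)
# axis of the tool seen from the side: finger pair columns just above tip in side1
s=arm.read_state()["position"]
for dz in(0,15,23,60,120): print(dz,proj("side",s+[0,0,dz]))
b=cv2.cvtColor(cv2.imread("pics/side1.png"),cv2.COLOR_BGR2GRAY)
print(b[150:182:2,366:396])
E
```

```text
312 [314.07841723 268.90502263]
450 [311.16196879 260.10139166]
550 [308.38246474 251.71114288]
600 [306.69705183 246.62353252]
650 [304.75435304 240.75927551]
[(np.float32(303.45), np.float32(237.35), np.float32(33.28))]
0 [378.19335074 177.63925545]
15 [378.51276996 172.31722328]
23 [378.68532896 169.44211585]
60 [379.50402706 155.80130357]
120 [380.90819424 132.40564547]
[[173 165 147 131 124  91  53  30  22  25  20  17  25  30  26  28  26  18
   27  25  18  22  25  24  24  25  25  25  27  29]
 [175 177 175 174 165 129  77  39  21  22  28  24  17  26  22  21  26  18
   23  26  19  21  15  19  21  18  14  23  29  42]
 [177 178 176 176 174 157 115  61  31  26  29  18  21  20  26  26  25  22
   21  15  18  22  22  22  26  21  28  43  70  91]
 [178 177 178 178 178 176 158 113  70  55  36  31  27  19  24  22  25  17
   22  19  17  23  23  32  42  48  66  89  97 105]
 [176 176 177 175 177 175 165 119  74  53  52  47  39  29  22  19  29  21
   25  25  28  46  66  82  90  85  84  94  97  98]
 [128 129 130 129 126 127 118  88  60  48  60  67  56  35  22  27  26  22
   26  29  38  55  73  8
[... 577 characters left out ...]
 67  64  69  83  92 100
  100  89  83  78  72  68  64  67  69  70  71  75]
 [110 111 111 112 113 111 111 110 112 110 106 102 103 105 109 111 109 109
  109 110 108 101  82  59  59  70  76  76  81  82]
 [110 111 109 109 111 109 107 108 110 107 111 112 110 118 129 125 112 109
  108 109 109 105  93  65  46  57  66  76  80  86]
 [109 110 109 110 111 109 109 107 110 107 108 108 108 107 111 110 111 109
  110 109 108 106  92  75  57  42  39  54  67  80]
 [111 108 111 109 108 109 108 108 111 109 108 108 108 108 109 108 106 105
  100  98  98 101  90  78  71  68  58  52  46  49]
 [110 109 111 112 112 112 110 112 110 109 107 108 111 107 104  97  96  99
  102 105 105  98  84  75  75  76  79  75  73  62]]
```

The wrist disc (303.5,237.4) lies on the vertical line through the TCP, so x and y are right. The closed fingertips are therefore about 24 mm higher than reported, and they passed over the bar. I repeat lower: passing clear at 303 proves the tip offset is at least 15 mm, so reported z = 280 stays clear of the lid.

step_arm --motion '[{"slide": [-5,-30,0],"dr": [0,0,0],"jaw": 0},{"slide": [-13,-65,0],"dr": [0,0,0],"jaw": 0},{"slide": [-13,-82,10],"dr": [0,0,0],"jaw": 0},{"slide": [-13,-82,50],"dr": [0,0,0],"jaw": 0},{"slide": [-13,-82,90],"dr": [0,0,0],"jaw": 0},{"slide": [-13,-82,113],"dr": [0,0,0],"jaw": 0},{"slide": [-13,-82,113],"dr": [0,0,0],"jaw": 0},{"slide": [-13,-82,113],"dr": [0,0,0],"jaw": 0}]'

```text
clock: 5.3
position: [466.4, 51.0, 281.8]
ee_rot: [0.204, 0.979, 0.0, 0.001]
contact_force: [0.5, 0.4, -0.1]
gripper_width: 0.2
grasp_force: 0.0
```

```bash
python3 - <<'E'
from h import *
plan([(-126,38,280),(-110,42,280),(-93,40,280),(-78,31,280),(-70,20,280)])
E
```

```text
t 5.3 dr [0.01 0.01 0.01] disp tcp [-151.2   37.   281.8] F [ 0.5  0.4 -0.1] w 0.2 g 0.0
(-126, 38, 280) [ 1.  25.2  1.9]
(-110, 42, 280) [ 4.9 41.2  1.9]
(-93, 40, 280) [ 2.9 58.2  1.9]
(-78, 31, 280) [-6.1 73.2  1.9]
(-70, 20, 280) [-17.1  81.2   2. ]
```

step_arm --motion '[{"slide": [1,12,1],"dr": [0,0,0],"jaw": 0},{"slide": [1,25,1],"dr": [0,0,0],"jaw": 0},{"slide": [5,41,1],"dr": [0,0,0],"jaw": 0},{"slide": [5,51,1],"dr": [0,0,0],"jaw": 0},{"slide": [3,59,1],"dr": [0,0,0],"jaw": 0},{"slide": [-6,73,1],"dr": [0,0,0],"jaw": 0},{"slide": [-14,80,1],"dr": [0,0,0],"jaw": 0},{"slide": [-17,81,1],"dr": [0,0,0],"jaw": 0}]'

```text
clock: 6.3
position: [514.7, 119.1, 279.4]
ee_rot: [0.204, 0.979, 0.0, 0.0]
contact_force: [-1.1, 1.1, -1.0]
gripper_width: 0.1
grasp_force: 0.7
```

```bash
python3 - <<'E'
from h import *
import cv2
plan([(-70,20,280)])
a=optics.get_image("side"); cv2.imwrite("pics/side2.png",a)
x0,y0=325,180
b=cv2.resize(a[y0:y0+60,x0:x0+70],None,fx=8,fy=8,interpolation=cv2.INTER_CUBIC)
for th,col in((1.57,(0,0,255)),(1.35,(0,255,0))):
  for r in(0,55): cv2.drawMarker(b,tuple(int(v) for v in (proj("side",disp(D,(-107+r*np.sin(th),r*np.cos(th),318)))-[x0,y0]+.5)*8),col,0,10,1)
cv2.imwrite("pics/c7.png",b)
E
```

```text
t 6.3 dr [ 0.01 -0.    0.01] disp tcp [-69.5  20.1 279.4] F [-1.1  1.1 -1. ] w 0.1 g 0.7
(-70, 20, 280) [-0.1 -0.5 -0.7]
```

View pics/c7.png

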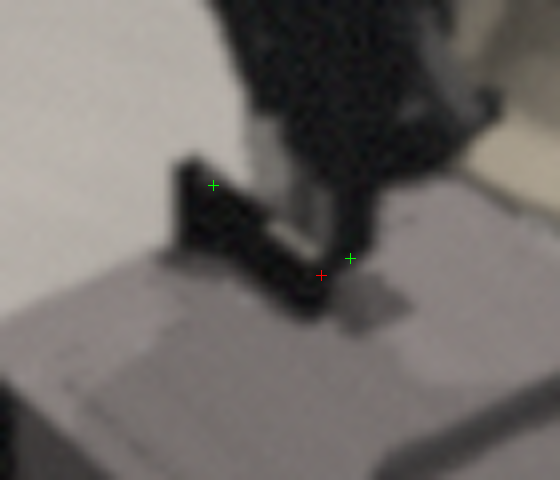

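The bar now points back over the lid: its tip at about (318,268) lies on the 1.57 rad cross. I nudge 2 mm more, retreat up and go over the knob with the fingers open.

step_arm --motion '[{"slide": [-2,0,0],"dr": [0,0,0],"jaw": 0},{"slide": [-2,0,0],"dr": [0,0,0],"jaw": 0},{"slide": [4,0,-5],"dr": [0,0,0],"jaw": 0},{"slide": [4,0,-50],"dr": [0,0,0],"jaw": 0},{"slide": [4,-10,-95],"dr": [0,0,0],"jaw": 0},{"slide": [-5,-55,-100],"dr": [0,0,0],"jaw": 85},{"slide": [-14,-105,-100],"dr": [0,0,0],"jaw": 85},{"slide": [-20,-150,-95],"dr": [0,0,0],"jaw": 85}]'

```text
clock: 7.35
position: [471.4, -28.7, 376.0]
ee_rot: [0.204, 0.979, 0.0, 0.002]
contact_force: [0.3, -0.8, 0.4]
gripper_width: 54.4
grasp_force: 0.0
```

```bash
python3 - <<'E'
from h import *
import cv2
plan([(-220,0,200),(-220,0,100)])
i=optics.get_image("side"); cv2.imwrite("pics/side3.png",i); cv2.imwrite("pics/top3.png",optics.get_image("top"))
s=arm.read_state()["position"]; print(proj("side",s),[proj("side",s+Rz(D[2])@np.array([d,0,0])) for d in(-50,50)])
# turnbutton: dark pixels on lid region
g=cv2.cvtColor(i,cv2.COLOR_BGR2GRAY)[195:225,340:380]
print("\n".join("".join("#" if v<45 else "+" if v<75 else "." for v in r) for r in g))
for th in(1.35,1.57): print(th,[(proj("side",disp(D,(-107+r*np.sin(th),r*np.cos(th),318)))-[340,195]).round(1) for r in(0,55)])
E
```

```text
t 7.35 dr [0.01 0.02 0.01] disp tcp [-222.3    0.6  376. ] F [ 0.3 -0.8  0.4] w 54.4 g 0.0
(-220, 0, 200) [-1.00e-01  2.10e+00  1.76e+02]
(-220, 0, 100) [2.00e-01 2.00e+00 2.76e+02]
[324.88939273 161.74639843] [array([314.28045078, 153.30701351]), array([336.03253622, 170.61073925])]
........................................
.....................................+..
.....................................+..
........................................
.......................................+
.......+++..............................
.......+#+..............................
.......##+..............................
......+###+++++.........................
......+########+........................
......+#########+.......................
......+##########++.....................
.......###########+.....................
.......+##########......................
......+###########+.....................
......++###########+....................
.......+++##########++..................
.......+++++++########++++..............
............+++##########+..............
..............++##########..............
................+########+..............
.................++######+..............
..................++#####+..............
...................++####+..............
....................++##+...............
......................++................
........................................
........................................
........................................
........................................
1.35 [array([11.2,  7.7]), array([28.3, 16.9])]
1.57 [array([11.2,  7.7]), array([24.6, 18.9])]
```

Turnbutton confirmed at about π/2 (tip at the 1.57 prediction). Now I descend round the knob.

step_arm --motion '[{"slide": [0,2,30],"dr": [0,0,0],"jaw": 85},{"slide": [0,2,80],"dr": [0,0,0],"jaw": 85},{"slide": [0,2,130],"dr": [0,0,0],"jaw": 85},{"slide": [0,2,180],"dr": [0,0,0],"jaw": 85},{"slide": [0,2,215],"dr": [0,0,0],"jaw": 85},{"slide": [0,2,240],"dr": [0,0,0],"jaw": 85},{"slide": [0,2,260],"dr": [0,0,0],"jaw": 85},{"slide": [0,2,270],"dr": [0,0,0],"jaw": 85}]'

```text
clock: 8.45
position: [472.7, -25.0, 104.2]
ee_rot: [0.204, 0.979, -0.0, -0.0]
contact_force: [0.2, 0.1, 0.7]
gripper_width: 85.5
grasp_force: 0.0
```

```bash
python3 - <<'E'
from h import *
import cv2
plan([(-220,0,100)])
cv2.imwrite("pics/side4.png",optics.get_image("side")); cv2.imwrite("pics/top4.png",optics.get_image("top"))
E
```

```text
t 8.45 dr [-0.   -0.    0.01] disp tcp [-218.4    0.9  104.2] F [0.2 0.1 0.7] w 85.5 g 0.0
(-220, 0, 100) [-0.9 -1.6  4.2]
```

step_arm --motion '[{"slide": [-1,-1.5,4],"dr": [0,0,0],"jaw": 85},{"slide": [-1,-1.5,4],"dr": [0,0,0],"jaw": 0},{"slide": [-1,-1.5,4],"dr": [0,0,0],"jaw": 0},{"slide": [-1,-1.5,4],"dr": [0,0,0],"jaw": 0},{"slide": [-1,-1.5,4],"dr": [0,0,0],"jaw": 0},{"slide": [-1,-1.5,4],"dr": [0,0,0],"jaw": 0},{"slide": [-1,-1.5,4],"dr": [0,0,0],"jaw": 0},{"slide": [-1,-1.5,4],"dr": [0,0,0],"jaw": 0}]'

```text
clock: 9.55
position: [473.0, -27.4, 101.2]
ee_rot: [0.204, 0.979, -0.0, 0.0]
contact_force: [-2.8, -3.0, 6.8]
gripper_width: 22.4
grasp_force: 58.6
```

```bash
python3 - <<'E'
from h import *
plan([(-272,0,100)])
E
```

```text
t 9.55 dr [-0.    0.    0.01] disp tcp [-220.5   -0.4  101.2] F [-2.8 -3.   6.8] w 22.4 g 58.6
(-272, 0, 100) [  0.5 -51.5   1.2]
```

Gripped (22.4 mm, 58.6 N). Pull to about 52 mm.

step_arm --motion '[{"slide": [0,-8,0],"dr": [0,0,0],"jaw": 0},{"slide": [0,-18,0],"dr": [0,0,0],"jaw": 0},{"slide": [0,-28,0],"dr": [0,0,0],"jaw": 0},{"slide": [0,-38,0],"dr": [0,0,0],"jaw": 0},{"slide": [0,-46,0],"dr": [0,0,0],"jaw": 0},{"slide": [0,-51,0],"dr": [0,0,0],"jaw": 0},{"slide": [0,-51,0],"dr": [0,0,0],"jaw": 0},{"slide": [0,-51,0],"dr": [0,0,0],"jaw": 0}]'

```text
clock: 10.55
position: [455.2, -71.4, 101.2]
ee_rot: [0.204, 0.979, 0.002, 0.002]
contact_force: [2.1, 9.8, 1.9]
gripper_width: 22.6
grasp_force: 58.9
```

```bash
python3 - <<'E'
from h import *
import cv2
plan([])
t=optics.get_image("top"); cv2.imwrite("pics/top5.png",t); s=optics.get_image("side"); cv2.imwrite("pics/side5.png",s)
f=lambda i,x,y:cv2.resize(i[y:y+70,x:x+80],None,fx=5,fy=5,interpolation=cv2.INTER_CUBIC)
for g in(-125,-173,-177,-181): print(g,"top",(proj("top",disp(D,(g,-38,117)))-[300,220])*5,"side",(proj("side",disp(D,(g,-38,117)))-[290,215])*5)
cv2.imwrite("pics/c8.png",np.hstack([f(t,300,220),f(s,290,215)]))
E
```

```text
t 10.55 dr [0.04 0.03 0.01] disp tcp [-267.9   -1.7  101.2] F [2.1 9.8 1.9] w 22.6 g 58.9
-125 top [ 97.69715547 123.9299824 ] side [225.03483746 241.15115   ]
-173 top [187.96875774 162.89618803] side [176.3477735  192.37215811]
-177 top [195.5198642  166.15566233] side [172.38488938 188.40179152]
-181 top [203.07536897 169.41703518] side [168.43616088 184.44560727]
```

View pics/c8.png

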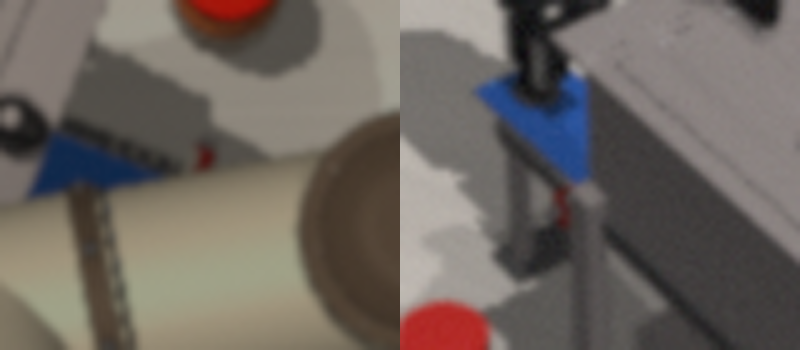

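Top panel: the red marker shows at crop (205,157), and the forearm hides the pointer. The gate is about 47.5 mm out. I measure the marker's place by segmentation, relative to the pointer in the first picture.

```bash
python3 - <<'E'
from h import *
import cv2
for f in("top0","top5","top4","top1"):
    i=cv2.imread(f"pics/{f}.png").astype(float); r=i[...,2]-np.maximum(i[...,0],i[...,1]); r[:240]=0; r[270:]=0; r[:,:325]=0; r[:,360:]=0
    w=np.clip(r-25,0,None); ys,xs=np.mgrid[:480,:640]
    if w.sum()<50: print(f,"none"); continue
    u=((w*xs).sum()/w.sum(),(w*ys).sum()/w.sum())
    print(f,np.round(u,2),int((w>0).sum()),[np.round((Rz(D[2]).T@(ray("top",u,z)-[D[0],D[1],0]))[:2],1) for z in(112,118)])
i=cv2.imread("pics/top0.png")[240:275,300:352].astype(int)
# bright neutral pointer pixels: saturation low vs blue around
m=(i.min(2)>95)&(np.abs(i[...,0]-i[...,2])<40)
print("\n".join("".join("R" if p[2]-max(p[0],p[1])>25 else "B" if p[0]-p[2]>40 else "%x"%(p.mean()//16) for p in r) for r in i))
E
```

```text
top0 [339.47 252.19] 33 [array([-176.6,  -41.4]), array([-176.8,  -40.6])]
top5 [340.65 251.3 ] 11 [array([-178.3,  -44.6]), array([-178.6,  -43.7])]
top4 none
top1 [339.47 252.18] 32 [array([-176.6,  -41.4]), array([-176.8,  -40.6])]Traceback (most recent call last):
  File "<stdin>", line 12, in <module>
  File "<stdin>", line 12, in <genexpr>
  File "<stdin>", line 12, in <genexpr>
TypeError: %x format: an integer is required, not numpy.float64
```

```bash
python3 - <<'E'
from h import *
import cv2
i=cv2.imread("pics/top0.png").astype(float)
L=lambda u:(Rz(D[2]).T@(ray("top",u,115)-[D[0],D[1],0]))[:2]
# sample brightness (red channel) across bar in dispenser frame
for y in range(-44,30,6):
    xs=np.arange(-140,-110,1.0); uv=np.array([proj("top",disp(D,(x,y,115))) for x in xs],np.float32)
    v=cv2.remap(i[...,2].astype(np.float32),uv[:,:1],uv[:,1:],cv2.INTER_LINEAR).ravel()
    print(y,v[::2].astype(int))
for y in(-46,-44,-42,-40,-38,-36,-34):
    xs=np.arange(-195,-155,2.0); uv=np.array([proj("top",disp(D,(x,y,115))) for x in xs],np.float32)
    g=[cv2.remap(i[...,c].astype(np.float32),uv[:,:1],uv[:,1:],cv2.INTER_LINEAR).ravel() for c in(2,1)]
    print(y,(g[0]-g[1]).astype(int))
E
```

```text
-44 [80 81 81 81 81 84 88 92 93 89 84 81 80 81 81]
-38 [65 68 71 71 69 73 82 92 93 84 74 69 68 68 69]
-32 [48 53 59 58 52 60 75 90 89 74 58 45 44 44 44]
-26 [31 34 34 33 38 54 74 87 81 63 48 37 34 36 39]
-20 [19 19 19 20 32 55 77 90 79 57 34 20 18 18 19]
-14 [20 19 20 21 36 59 79 89 74 50 29 19 17 18 19]
-8 [20 19 19 22 38 61 82 91 76 52 31 19 19 19 19]
-2 [18 19 20 23 37 59 79 85 68 44 26 21 19 19 19]
4 [20 21 22 24 42 66 85 89 71 47 28 20 20 19 20]
10 [20 21 22 25 42 65 84 90 73 49 29 21 20 19 19]
16 [20 20 22 25 41 64 82 85 65 42 25 21 21 20 20]
22 [21 21 20 23 38 55 66 64 49 33 22 20 20 19 20]
28 [31 29 28 27 30 31 32 34 33 30 28 27 27 29 30]
-46 [ 3  3  3  3  3  9 23 44 58 63 62 52 32 16  7  4  3  3  3  4]
-44 [ 3  3  3  3  4 10 27 48 66 73 67 54 36 16  7  4  3  3  3  4]
-42 [ 3  3  3  3  5 12 27 51 66 72 69 55 35 16  5  3  3  3  3  3]
-40 [ 2  2  3  3  4 11 28 52 68 70 66 54 33 16  6  3  3  3  3  3]
-38 [ 1  2  1  2  3  9 28 51 67 69 65 53 33 12  5  3  3  2  2  3]
-36 [ 1  1  1  2  3  9 24 44 58 64 61 49 32 14  4  3  3  2  2  3]
-34 [ 1  1  0  1  2  6 17 32 42 44 44 39 26 12  4  3  2  2  2  2]
```

Pointer (shut) at −125.0 and marker at −177.0, so the travel needed is 52 mm. The gate is at 47.4 mm: pull 4.7 mm more.

step_arm --motion '[{"slide": [0,-2.5,0],"dr": [0,0,0],"jaw": 0},{"slide": [0,-4.7,0],"dr": [0,0,0],"jaw": 0},{"slide": [0,-4.7,0],"dr": [0,0,0],"jaw": 0},{"slide": [0,-4.7,0],"dr": [0,0,0],"jaw": 0},{"slide": [0,-4.7,0],"dr": [0,0,0],"jaw": 0},{"slide": [0,-4.7,0],"dr": [0,0,0],"jaw": 0},{"slide": [0,-4.7,0],"dr": [0,0,0],"jaw": 0},{"slide": [0,-4.7,0],"dr": [0,0,0],"jaw": 0}]'

```text
clock: 11.65
position: [453.5, -75.6, 101.2]
ee_rot: [0.204, 0.979, 0.002, 0.002]
contact_force: [1.4, 10.3, 2.4]
gripper_width: 22.7
grasp_force: 58.9
```

```bash
python3 - <<'E'
from h import *
import cv2
plan([])
t=optics.get_image("top"); s=optics.get_image("side"); cv2.imwrite("pics/top6.png",t); cv2.imwrite("pics/side6.png",s)
b=s.astype(int)[225:262,298:335]
def ch(p):
    if p[2]-max(p[0],p[1])>25:return "R"
    if p[0]-p[2]>35:return "B"
    return "%x"%int(p.mean()//16)
print("\n".join("".join(ch(p) for p in r) for r in b))
b=t.astype(int)[240:262,320:352]; print("\n".join("".join(ch(p) for p in r) for r in b))
g=cv2.cvtColor(s,cv2.COLOR_BGR2GRAY)[198:222,340:370]
print("\n".join("".join("#" if v<45 else "." for v in r) for r in g))
E
```

```text
t 11.65 dr [0.04 0.03 0.01] disp tcp [-272.4   -1.8  101.2] F [ 1.4 10.3  2.4] w 22.7 g 58.9
6666667789997421123321124677888888888
7666666677776531124321114677888888878
6766666766666542124322114898888888777
7766666666666531123321114799878888777
766766666665432112332112BBB9877788877
7667666666BBBB211233322BBBBB755678887
6667666BBBBBBB211233322BBBBBB54567888
766666BBBBBBBB221122222BBBBBBB4456788
7666665BBBBBBB322111122BBBBBBB4444678
77676665BBBBBBBB3222222BBBBBBB4343467
776667666BBBBBBBBBB322BBBBBBBB4333345
6666766666BBBBBBBBBBBBBBBBBBBB4333334
77766666665BBBBBBBBBBBBBBBBBBB4333333
667676666665BBBBBBBBBBBBBBBBBB4333333
7767777666644BBBBBBBBBBBBBBBBB4433333
67776666765434BBBBBBBBBBBBBBBB4433333
7777767776643344BBBBBBBBBBBBBB4333333
76776776666532334BBBBBBBBBBBBB4333333
666777667665433334BBBBBBBBBBBB4333333
6666666667665332334BBBBBBBBBBB4333333
66666776767664322334BBBBBBBBBB4333333
666666666666654322334BBBBBBBBB4434333
7666666666666544322334BBBBBBBB4334333
88887766666665444332334BBBBBBB4333333
aa9997666666654444432334BBBBBB4444433
aa98776666666544445432334BBBBB4433334
aa97766666666544445
[... 1168 characters left out ...]
..................
..............................
.......##.....................
.......##.....................
.......###....................
.......########...............
.......#########..............
.......##########.............
.......###########............
........#########.............
.......###########............
.......############...........
..........##########..........
.............########.........
...............##########.....
................#########.....
.................########.....
...................######.....
....................#####.....
.....................####.....
.......................#......
..............................
..............................
```

The pale pointer now splits the red marker, with red on both sides (top columns 338 and 342). The grip holds at 59 N and the turnbutton is still fastened, so I hand in.

```bash
python3 -c "
from bench import arm
print(arm.job_done())"
```

```text
the job is handed in; nothing more can be done
None
```

I fastened the turnbutton straight back over the shut lid on the second push; the first passed above it. The gate is pulled 52 mm out and still held by the fingers, with the pointer at the red marker, and the job is handed in with no verdict shown; I did not re-measure the jars and other things around it, but nothing pushed back on the arm near them.

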